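# Stroke-test the safety bar of a bench lapping machine

## Task

Test the curved safety bar of the lapping machine along its whole length: with closed fingertips pointing down, press the top of the bar lightly at the white dot on its red end, then slide along the curve over all the dots to the white dot on the blue end, so that the bar stays slightly sunk all the way but is never pushed down to its stop. Do not lift off on the way or pinch the bar; afterwards lift clear and let it spring back up. Leave the brass ring, roller, red bin and screwdriver where they are.

Things in the scene. Friction and masses are not known exactly. Their poses are not given: they have to be found in the camera images.
- machine: White round lapping machine fixed to the bench, 250 mm diameter, housing top 66 mm above the bench; a bare steel lapping plate (156 mm diameter, top at 70 mm, does not turn) lies in its middle. Origin: centre of the underside, z up. The safety bar curves round its -x side. It may stand at any yaw.
- bar (a joint): Sinking of the safety bar, m: 0 = fully up (spring), grows as it is pressed down, stop at 0.010. The whole bar sinks level as one piece wherever it is pressed: about 0.9 N to start, then 0.8 N per mm (about 9 N at the stop). Just touched is not enough: keep it sunk between 1 and 8 mm, about 4 mm is best.
- mark0 (a point): Point on the top face of the bar at the red end's white dot, on the bar's centre line; it sinks with the bar. Start here. The bar: a yellow arc of 100 mm radius (centre line) about the machine's vertical axis, 22 mm wide, 10 mm thick, its top 90 mm above the bench when up, 14 mm free below it. Axes parallel to the machine's.
- mark1 (a point): Point on the top face of the bar at the first black dot, on the bar's centre line; it sinks with the bar. Six dots of 8 mm lie 25 degrees (43 mm) apart along the arc, counterclockwise seen from above, from red to blue.
- mark2 (a point): Point on the top face of the bar at the second black dot, on the bar's centre line; it sinks with the bar. 25 degrees along the arc from the dot before.
- mark3 (a point): Point on the top face of the bar at the third black dot, on the bar's centre line; it sinks with the bar. 25 degrees along the arc from the dot before.
- mark4 (a point): Point on the top face of the bar at the fourth black dot, on the bar's centre line; it sinks with the bar. 25 degrees along the arc from the dot before.
- mark5 (a point): Point on the top face of the bar at the blue end's white dot, on the bar's centre line; it sinks with the bar. Finish here. The red and blue end pieces reach 7.5 degrees (13 mm) beyond their dots.
- lap_ring: Loose brass ring, 52 mm outside, 34 mm inside, 16 mm high, lying on the lapping plate inside the curve of the bar; origin: centre of its underside. Leave it.
- roller: Loose polished steel cylinder standing on the bench, 44 mm diameter, 50 mm high; origin: centre of its underside. Leave it.
- bin: Loose open red plastic bin, 110 x 80 x 45 mm; origin: centre of its underside. Leave it.
- driver: Loose screwdriver with a pale wooden handle lying on the bench, about 200 mm long; origin: under its middle, x along it to the tip. Leave it.
Things that resemble listed ones, but are neither listed nor needed, are in the scene too. Several things have the shape of the roller; the one meant has the colours described above.

How it is judged:
By the outcome, as a careful person would: the job done as asked, in the order asked, and still so for the second after the job is handed in, with the robot touching nothing.
It also fails if it takes over 54 s, if anything falls off the work surface, if the arm or the gripper's body presses on something with over 40 N, if the wrist force passes 120 N, or if a joint passes its speed limit or range.

## Robot

A 6-joint arm with a two-finger parallel gripper is mounted at the origin on the work surface. World frame = base frame: x ahead of the robot, y to its left, z up, the work surface at z = 0. Lengths are in mm, angles in rad, forces in N, time in s.
With the tool pointing down it reaches from about 250 to 775 mm from the base axis. Payload 4 kg.
Tool frame: the origin (TCP) lies at the very end of the fingers, on their centre line; the grasp point (between the pads) lies 19 mm behind it; z points along the fingers, y is the direction in which the jaws open and shut (so a half turn about z gives the same grasp; the last joint's range is limited). The gripper opens to 94 mm and grips with 3 to 60 N. Pads are 16 mm wide; open, the fingers measure 119 mm over their backs; the gripper's body (75 mm by 177 mm) begins 78 mm behind the grasp point.
Start: joints at [1.057, 0.087, 1.371, -0, 1.684, -0.103], TCP at [219.65, 504.256, 205.506] pointing down, gripper open.
Joint ranges: [-3.1, 3.1], [-0.76, 2.03], [0.27, 2.55], [-1.08, 4.22], [0.17, 2.65], [-2.57, 2.57]. Speed limits (rad/s): [2.79, 2.79, 3.14, 3.14, 3.14, 3.14].

## Interface

Orientations are given as a 3x3 rotation matrix whose columns are the frame's x, y, z axes.
In Python, from plant import robot, vision, hand_in gives the robot as it stands. The module is installed in compiled form; this text tells all that it offers.
- The arm moves only by the tool servo_tool, never from a script. Its argument "deltas" is a list that holds one entry, the list of rows, each a list of 7 numbers: the shift along the tool's x, y, z in mm, then the turn, a rotation vector about the tool's x, y, z in degrees, then the opening, from 0 (shut) to 1 (fully open). In form: [[[x, y, z, ax, ay, az, jaw], ...]]. A call has 1 to 12 rows; each row shifts and turns the commanded pose from where the row before left it, along the tool's axes as they then stand; what a row does not reach is not made up. A row lasts 1/12 s, in which the tool goes at most 41.7 mm and 7.16 degrees, less where a joint would pass 70% of its speed; a pose out of reach is approached as far as the arm can. A call with a gripper value outside its range is refused whole. The fingers move at their own pace and stop on an object; "force" is the grip in N (left out, the last holds). Time passes only in rows, so rows that do not move let the fingers close. It gives the time, the measured TCP pose, the force and the opening at its end, in the units of the state.
- robot.sense(): the state, without advancing time (a new reading comes with each control period).
- vision.grab_frame(name): name is "scene" or "top" or "wrist"; returns a dict with "color" (400x640x3 uint8, blue, green, red), "z_map" (400x640 float32, mm along the optical axis (not along the pixel's ray), 0 where there is no reading), "mtx" (3x3 intrinsics, pixels), "dist" ([k1, k2, p1, p2, k3] as OpenCV has them; the pictures are not rectified), "extrinsics" (4x4, takes a point from camera to world coordinates); the wrist camera has in their place "T_tool_cam" (4x4, takes a point from camera to tool coordinates, whose origin is the TCP and whose axes are the flange's). Camera axes: x right, y down, z forward; pixel columns grow to the right and rows downward; lengths in mm; the calibration is good to about 2 mm. A picture is of the moment at which its call begins: read the wrist's pose just before it.
- hand_in(): hands the job in, once; it reports no verdict.
The state is a dict: "clock": time; "joint_positions": joint angles; "joint_velocities": joint speeds; "tau": joint torques, N m; "position": TCP position; "eef_rot": TCP orientation; "contact_force": force on the tool from outside, world axes, zero at the start; "moment": the same for the moment, N m; "finger_gap": opening from 0.0 (shut) to 1.0 (fully open).
Only numpy, scipy, OpenCV 4.12 (cv2) and the standard library are available. Lean on these libraries where they do the work, as an engineer would, in place of code of your own. Each camera call takes 0.05 s, during which the arm holds its last target. There are 200 camera calls.

## Working session

There is one attempt and no reset: what is moved stays moved. The work goes in short steps, Python scripts to look and compute and a tool call to move; the robot and the scene stay as the last step left them, time stands still between calls to the robot, and variables do not carry over. Pictures are saved under pics/ and viewed, about 8 in all and at most 12, crops included, and the job is handed in when it is done.

Besides the shell and the picture viewer there is one more tool, called after "Request:" in YAML: its name, and indented under it one key for each argument. servo_tool: Moves the arm, as the interface text tells. Its arguments: {"type":"object","properties":{"deltas":{"type":"array"},"force":{"type":"number"}},"required":["deltas"]}

```bash
mkdir -p pics; python3 - <<'E'
from plant import robot, vision
import cv2,numpy as np,pickle
s=robot.sense();print(s)
for n in("scene","top"):
    f=vision.grab_frame(n);cv2.imwrite(f"pics/{n}0.png",f["color"]);pickle.dump(f,open(f"{n}.pkl","wb"))
    print(n,f["mtx"],f["dist"],f["extrinsics"])
E
```

```text
{'clock': 0.0, 'joint_positions': array([ 1.05686072e+00,  8.79698434e-02,  1.37225100e+00,  1.01902704e-05,
        1.68360276e+00, -1.03090767e-01]), 'joint_velocities': array([-0.00233585,  0.00101948, -0.00165812, -0.00088633,  0.00116428,
        0.00024325]), 'tau': array([-1.95696724e-03, -3.40185070e+01, -3.02420533e+01,  7.14432425e-02,
        3.30184749e-02, -1.82909171e-04]), 'position': array([219.3849651 , 503.74988633, 204.29772821]), 'eef_rot': array([[-9.16784055e-01,  3.99381739e-01, -1.10557288e-03],
       [ 3.99383197e-01,  9.16782039e-01, -1.93777385e-03],
       [ 2.39657873e-04, -2.21806740e-03, -9.99997511e-01]]), 'contact_force': array([ 0.19400071, -1.17471467,  0.48295786]), 'moment': array([ 0.00063897, -0.02922129, -0.01716481]), 'finger_gap': 1.0020083657956658}
scene [[453.12796839   0.         318.93787857]
 [  0.         453.12796839 200.68118737]
 [  0.           0.           1.        ]] [-0.02447194  0.          0.          0.          0.        ] [[ 4.18053666e-01  5.52269267e-01 -7.21269567e-01  1.24852030e+03]
 [ 9.08335051e-01 -2.65134509e-01  3.23467351e-01 -2.70998905e+02]
 [-1.25923758e-02 -7.90381141e-01 -6.12485987e-01  6.89399656e+02]
 [ 0.00000000e+00  0.00000000e+00  0.00000000e+00  1.00000000e+00]]
top [[378.11607201   0.         318.44563168]
 [  0.         378.11607201 196.1549702 ]
 [  0.           0.           1.        ]] [-0.01018275  0.          0.          0.          0.        ] [[-2.76594409e-02 -9.94040809e-01  1.05441101e-01  4.47519415e+02]
 [-9.99590435e-01  2.82792254e-02  4.38720258e-03  6.21980981e+01]
 [-7.34285106e-03 -1.05276568e-01 -9.94415872e-01  9.16754755e+02]
 [ 0.00000000e+00  0.00000000e+00  0.00000000e+00  1.00000000e+00]]
```

View pics/top0.png

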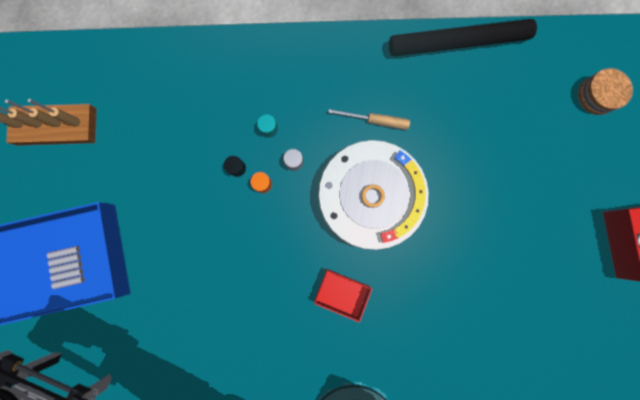

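View pics/scene0.png

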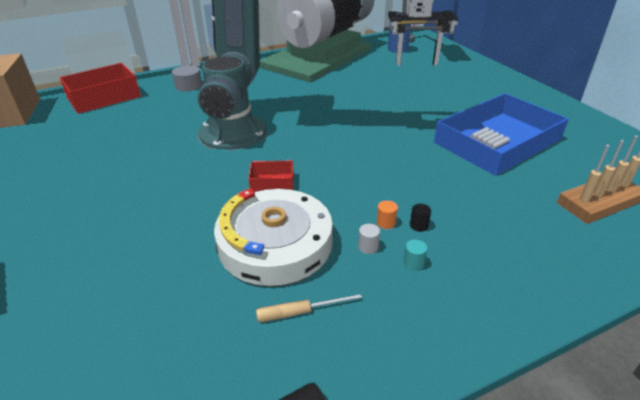

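The top view shows the machine at about (374,195). The bar is on its right side, with the red end at (389,237) and the blue end at (403,157). The brass ring is at (372,195), the red bin at (343,294), the roller (light grey) at (292,158) and the screwdriver at (370,118). Next I'll fit the bar.

```bash
cat >h.py <<'E'
import numpy as np,cv2
from scipy.optimize import least_squares
def plane(f,uv,z,T=None):
    T=f["extrinsics"] if T is None else T
    n=cv2.undistortPoints(np.float64(uv).reshape(-1,1,2),f["mtx"],f["dist"])[:,0]
    d=np.c_[n,np.ones(len(n))]@T[:3,:3].T
    return T[:3,3]+d*((z-T[2,3])/d[:,2])[:,None]
def bar(f,roi,T=None,z=90):
    """fit of bar's colour mask: centre, end-dot angles"""
    hsv=cv2.cvtColor(f["color"],cv2.COLOR_BGR2HSV);h,s,v=cv2.split(hsv)
    x0,y0,x1,y1=roi;R=np.zeros(h.shape,bool);R[y0:y1,x0:x1]=1
    g=R&(s>120)&(v>90)
    m={"yel":g&(h>22)&(h<35),"red":g&((h<8)|(h>172)),"blu":g&(h>105)&(h<125)}
    out={}
    for k in m:
        n,l,st,c=cv2.connectedComponentsWithStats(m[k].astype(np.uint8))
        i=1+np.argmax(st[1:,4]);vv,uu=np.nonzero(l==i)
        out[k]=plane(f,np.c_[uu,vv],z,T)
        print(k,st[i],out[k].mean(0).round(1))
    return out
E
python3 - <<'E'
import pickle,cv2,numpy as np
from h import *
for n,roi in(("top",(310,135,440,255)),("scene",(210,185,340,260))):
    f=pickle.load(open(n+".pkl","rb"));o=bar(f,roi)
    P=np.vstack(list(o.values()))[:,:2]
    r=least_squares(lambda c:np.hypot(*(P-c).T)-100,P.mean(0)+[0,80]);c=r.x
    ang=lambda p:np.degrees(np.arctan2(*(p[:2]-c)[::-1]))
    rr=np.hypot(*(P-c).T)
    print(n,"c",c,"r",np.percentile(rr,[2,50,98]),[ (k,round(ang(o[k].mean(0)),1)) for k in o])
    # white housing height check
    x0,y0,x1,y1=roi
    cv2.imwrite(f"pics/{n}c.png",cv2.resize(f["color"][y0:y1,x0:x1],None,fx=4,fy=4,interpolation=cv2.INTER_CUBIC))
E
```

```text
yel [396 161  29  76 761] [ 522.4 -142.7   90. ]
red [381 230  16  12  98] [444.3 -83.   90. ]
blu [395 151  15  14 103] [ 615.8 -121.1   90. ]
top c [539.93196828 -57.21301973] r [ 89.53019293 100.11963566 109.85504822] [('yel', np.float64(-101.6)), ('red', np.float64(-164.9)), ('blu', np.float64(-40.1))]
yel [220 195  27  55 625] [ 529.7 -147.5   90. ]
red [239 185  54  15 263] [448.2 -52.4  90. ]
blu [244 242  20  13 162] [ 623.2 -128.5   90. ]
scene c [544.80271749 -62.32767443] r [ 87.18554096 101.59555965 114.97819723] [('yel', np.float64(-100.0)), ('red', np.float64(174.1)), ('blu', np.float64(-40.2))]
```

View pics/topc.png

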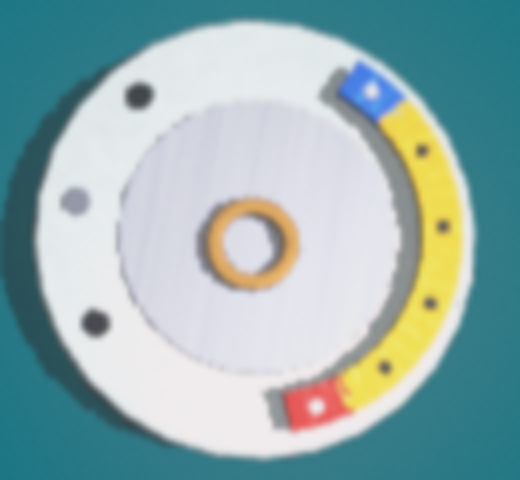

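The enlarged crop confirms the bar. The red dot is at crop pixel (316,406), the four black dots are at (384,368), (430,303), (443,227) and (422,150), and the blue dot is at (372,91). Next I'll close the jaws, square the tool to the world axes and look from the wrist.

Request:
servo_tool:
  deltas:
    - [[0,0,0,0,0,-5.9,0],[0,0,0,0,0,-5.9,0],[0,0,0,0,0,-5.9,0],[0,0,0,0,0,-5.8,0],[-15,-28,-5,0,0,0,0],[-15,-28,-5,0,0,0,0],[-15,-28,-5,0,0,0,0],[-15,-28,-5,0,0,0,0],[-15,-28,-5,0,0,0,0],[-15,-28,-5,0,0,0,0],[-15,-28,-5,0,0,0,0],[-15,-28,-5,0,0,0,0]]
  force: 10

```text
clock: 1.1
position: [339.7, 278.7, 245.3]
eef_rot: [[-1.0, 0.0, -0.0], [0.0, 1.0, -0.0], [0.0, -0.0, -1.0]]
contact_force: [0.7, 1.1, -0.5]
finger_gap: 0.187
```

Request:
servo_tool:
  deltas:
    - [[-15,-28,-5,0,0,0,0],[-15,-28,-5,0,0,0,0],[-15,-28,-5,0,0,0,0],[-15,-28,-5,0,0,0,0],[-15,-28,-5,0,0,0,0],[-15,-28,-5,0,0,0,0],[-15,-28,-5,0,0,0,0],[-15,-28,-5,0,0,0,0],[-15,-28,-5,0,0,0,0],[-15,-28,-5,0,0,0,0],[-15,-28,-5,0,0,0,0],[-15,-28,-5,0,0,0,0]]

```text
clock: 2.1
position: [519.6, -57.5, 305.1]
eef_rot: [[-1.0, 0.001, -0.001], [0.001, 1.0, 0.0], [0.001, 0.0, -1.0]]
contact_force: [0.7, 0.4, 1.0]
finger_gap: 0.004
```

Request:
servo_tool:
  deltas:
    - [[0,0,0,0,0,0,0],[0,0,0,0,0,0,0],[0,0,0,0,0,0,0],[0,0,0,0,0,0,0],[0,0,0,0,0,0,0],[0,0,0,0,0,0,0]]

```text
clock: 2.6
position: [518.9, -54.8, 305.7]
eef_rot: [[-1.0, -0.001, 0.0], [-0.001, 1.0, 0.0], [-0.0, 0.0, -1.0]]
contact_force: [-0.5, 0.1, -0.5]
finger_gap: 0.004
```

```bash
python3 - <<'E'
from plant import robot, vision
import cv2,numpy as np,pickle
s=robot.sense();f=vision.grab_frame("wrist");f["s"]=s
pickle.dump(f,open("wrist.pkl","wb"));cv2.imwrite("pics/w0.png",f["color"])
print(s["clock"],s["position"],s["eef_rot"].round(4),s["contact_force"],s["finger_gap"]);print(f["T_tool_cam"])
E
```

```text
2.6 [518.88755703 -54.84243346 305.70651406] [[-1.0e+00 -1.1e-03  4.0e-04]
 [-1.1e-03  1.0e+00  1.0e-04]
 [-4.0e-04  1.0e-04 -1.0e+00]] [-0.46855535  0.14826177 -0.48128702] 0.004051353599601282
[[-3.68680322e-04 -9.71769228e-01 -2.35933108e-01  6.89019408e+01]
 [ 9.99999865e-01 -2.71978006e-04 -4.42415293e-04  3.39204025e-01]
 [ 3.65756952e-04 -2.35933239e-01  9.71769197e-01 -1.79618384e+02]
 [ 0.00000000e+00  0.00000000e+00  0.00000000e+00  1.00000000e+00]]
```

View pics/w0.png

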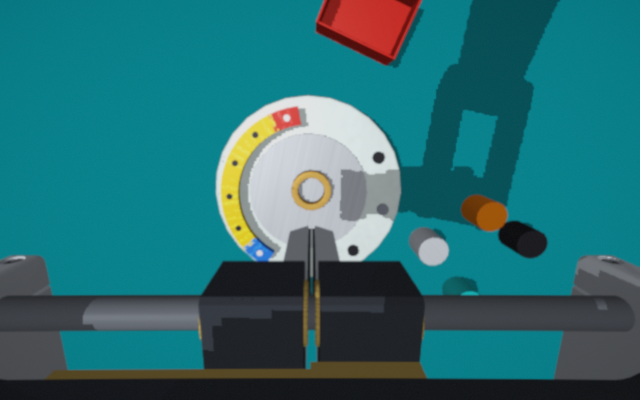

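The wrist view shows the whole bar: red dot (287,118), black dots (255,135), (235,163), (229,197) and (238,228), and blue dot (260,253). I'll fit these dots and the top-view dots with a rigid arc.

```bash
python3 - <<'E'
import pickle
from h import *
def refine(f,uv,white):
    g=cv2.cvtColor(f["color"],cv2.COLOR_BGR2GRAY).astype(float);out=[]
    c=f["color"].astype(float)
    for (u,v),w in zip(uv,white):
        u0,v0=int(round(u)),int(round(v));p=c[v0-4:v0+5,u0-4:u0+5]
        q=p.min(2) if w else 255-p.max(2)
        yy,xx=np.mgrid[-4:5,-4:5];q=np.where(np.hypot(xx,yy)<4,q,0)
        q=np.clip(q-np.percentile(q[np.hypot(xx,yy)<4],60),0,None)
        out.append([u0+(q*xx).sum()/q.sum(),v0+(q*yy).sum()/q.sum()])
    return np.array(out)
wh=[1,0,0,0,0,1]
f=pickle.load(open("wrist.pkl","rb"));T=np.eye(4);T[:3,:3]=f["s"]["eef_rot"];T[:3,3]=f["s"]["position"];T=T@f["T_tool_cam"]
t=pickle.load(open("top.pkl","rb"))
crop=np.array([[316,406],[384,368],[430,303],[443,227],[422,150],[372,91]])/4-.4+[310,135]
arc=lambda c,a:np.c_[c[0]+100*np.cos(a+np.radians(25)*np.arange(6)),c[1]+100*np.sin(a+np.radians(25)*np.arange(6))]
for n,F,TT,uv in(("wrist",f,T,[[287,118],[255,135],[235,163],[229,197],[238,228],[260,253]]),("top",t,None,crop)):
    r=refine(F,uv,wh);P=plane(F,r,90,TT)[:,:2]
    k=least_squares(lambda x:(arc(x[:2],x[2])-P).ravel(),[540,-57,np.radians(-165)],x_scale=[1,1,.01])
    print(n,r.round(1).tolist(),"\n c",k.x[:2].round(1),"a0",np.degrees(k.x[2]).round(2),"res",np.abs(k.fun).max().round(1),"\n",arc(k.x[:2],k.x[2]).round(1).tolist())
    print(F["z_map"][r[:,1].round().astype(int),r[:,0].round().astype(int)])
# depth-based height
for n,F,TT,uv in(("wrist",f,T,r),):pass
E
```

```text
wrist [[286.2, 117.6], [254.8, 134.5], [234.5, 162.8], [229.0, 196.1], [238.0, 227.8], [259.1, 252.6]] 
 c [540.2 -59. ] a0 -165.18 res 0.2 
 [[443.5, -84.6], [463.4, -123.1], [497.6, -149.5], [539.9, -159.0], [582.2, -149.8], [616.6, -123.5]]
[382.70474 386.72934 394.93665 405.20825 414.50592 423.25992]
top [[388.6, 236.2], [405.8, 226.4], [417.1, 210.4], [420.3, 191.2], [415.1, 172.2], [402.4, 157.3]] 
 c [540.2 -58.5] a0 -165.14 res 0.1 
 [[443.5, -84.1], [463.4, -122.6], [497.7, -149.0], [539.9, -158.5], [582.2, -149.2], [616.6, -122.9]]
[820.5523  823.441   829.64294 831.8141  833.196   839.06165]
```

The two cameras agree to 0.5 mm: centre (540.2, -58.8), red dot at -165.2°. Next I'll go above mark0 at (443.5, -84.3).

Request:
servo_tool:
  deltas:
    - [[7.6,-2.85,19,0,0,0,0],[7.6,-2.85,19,0,0,0,0],[7.6,-2.85,19,0,0,0,0],[7.6,-2.85,19,0,0,0,0],[7.6,-2.85,19,0,0,0,0],[7.6,-2.85,19,0,0,0,0],[7.6,-2.85,19,0,0,0,0],[7.6,-2.85,19,0,0,0,0],[7.6,-2.85,19,0,0,0,0],[7.6,-2.85,19,0,0,0,0],[0,0,0,0,0,0,0],[0,0,0,0,0,0,0]]

```text
clock: 3.65
position: [442.5, -83.8, 115.0]
eef_rot: [[-1.0, 0.0, -0.001], [0.0, 1.0, 0.001], [0.001, 0.001, -1.0]]
contact_force: [-0.2, -0.3, 0.9]
finger_gap: 0.004
```

Request:
servo_tool:
  deltas:
    - [[0,0,0,0,0,0,0],[0,0,0,0,0,0,0],[0,0,0,0,0,0,0],[0,0,0,0,0,0,0]]

```text
clock: 3.98
position: [444.3, -84.5, 116.7]
eef_rot: [[-1.0, 0.0, 0.002], [0.0, 1.0, -0.001], [-0.002, -0.001, -1.0]]
contact_force: [-0.2, 0.7, -0.6]
finger_gap: 0.005
```

```bash
python3 - <<'E'
from plant import robot, vision
import cv2
s=robot.sense();print(s["position"],s["contact_force"])
f=vision.grab_frame("wrist")["color"];cv2.imwrite("pics/w1.png",f)
E
```

```text
[444.25926166 -84.47480656 116.66256908] [-0.16671813  0.69265458 -0.58228007]
```

View pics/w1.png

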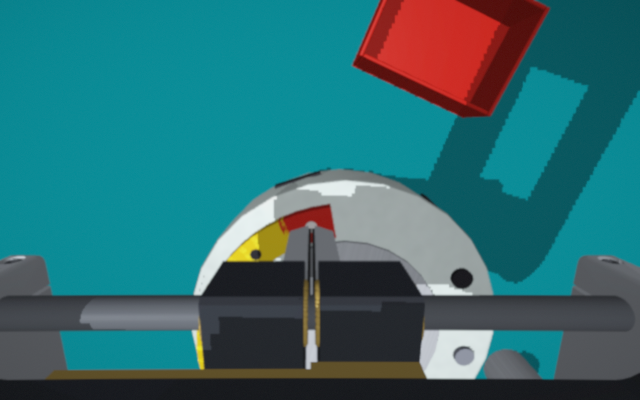

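The wrist view shows the closed tips just above the white dot on the red end, at (311,224). I'll descend in stages and watch the force.

Request:
servo_tool:
  deltas:
    - [[0,0,6,0,0,0,0],[0,0,6,0,0,0,0],[0,0,5,0,0,0,0],[0,0,3,0,0,0,0],[0,0,1,0,0,0,0],[0,0,0,0,0,0,0],[0,0,0,0,0,0,0],[0,0,0,0,0,0,0]]

```text
clock: 4.7
position: [443.5, -84.5, 94.7]
eef_rot: [[-1.0, 0.001, 0.001], [0.001, 1.0, -0.0], [-0.001, -0.0, -1.0]]
contact_force: [0.3, 0.1, 0.4]
finger_gap: 0.005
```

Request:
servo_tool:
  deltas:
    - [[0,0,1.5,0,0,0,0],[0,0,1.5,0,0,0,0],[0,0,1.5,0,0,0,0],[0,0,1,0,0,0,0],[0,0,1,0,0,0,0],[0,0,0,0,0,0,0],[0,0,0,0,0,0,0],[0,0,0,0,0,0,0]]

```text
clock: 5.37
position: [443.4, -84.4, 88.3]
eef_rot: [[-1.0, 0.001, 0.0], [0.001, 1.0, -0.0], [-0.0, -0.0, -1.0]]
contact_force: [-0.9, 0.5, 3.3]
finger_gap: 0.008
```

Request:
servo_tool:
  deltas:
    - [[0,0,1,0,0,0,0],[0,0,0.5,0,0,0,0],[0,0,0,0,0,0,0],[0,0,0,0,0,0,0],[0,0,0,0,0,0,0]]

```text
clock: 5.78
position: [443.4, -84.4, 86.6]
eef_rot: [[-1.0, 0.001, 0.0], [0.001, 1.0, -0.0], [-0.0, -0.0, -1.0]]
contact_force: [-1.3, 0.0, 3.6]
finger_gap: 0.004
```

Request:
servo_tool:
  deltas:
    - [[0,0,0,0,0,0,0],[0,0,0,0,0,0,0]]

```text
clock: 5.95
position: [443.4, -84.4, 86.6]
eef_rot: [[-1.0, 0.001, 0.0], [0.001, 1.0, -0.0], [-0.0, -0.0, -1.0]]
contact_force: [-1.1, 0.9, 4.5]
finger_gap: 0.005
```

About 4 N with the bar roughly 3.5–4 mm sunk. Now I'll compute the arc rows in 2.5° steps, 10 per dot interval.

```bash
python3 -c "
import numpy as np
a=np.radians(-165.16+2.5*np.arange(51));p=np.c_[540.2+100*np.cos(a),-58.8+100*np.sin(a)]
d=np.diff(np.round(p-p[0],1),axis=0).round(1)
for i in range(5):print(p[10*i+10].round(1),[[round(-x,1)+0.0,y,0,0,0,0,0] for x,y in d[10*i:10*i+10].tolist()])"
```

```text
[ 463.4 -122.9] [[-1.2, -4.2, 0, 0, 0, 0, 0], [-1.4, -4.1, 0, 0, 0, 0, 0], [-1.6, -4.1, 0, 0, 0, 0, 0], [-1.7, -4.0, 0, 0, 0, 0, 0], [-1.9, -3.9, 0, 0, 0, 0, 0], [-2.1, -3.8, 0, 0, 0, 0, 0], [-2.3, -3.8, 0, 0, 0, 0, 0], [-2.4, -3.6, 0, 0, 0, 0, 0], [-2.6, -3.5, 0, 0, 0, 0, 0], [-2.7, -3.5, 0, 0, 0, 0, 0]]
[ 497.7 -149.3] [[-2.8, -3.2, 0, 0, 0, 0, 0], [-3.1, -3.2, 0, 0, 0, 0, 0], [-3.1, -3.0, 0, 0, 0, 0, 0], [-3.3, -2.9, 0, 0, 0, 0, 0], [-3.4, -2.8, 0, 0, 0, 0, 0], [-3.5, -2.5, 0, 0, 0, 0, 0], [-3.6, -2.5, 0, 0, 0, 0, 0], [-3.7, -2.3, 0, 0, 0, 0, 0], [-3.8, -2.1, 0, 0, 0, 0, 0], [-3.9, -1.9, 0, 0, 0, 0, 0]]
[ 539.9 -158.8] [[-4.0, -1.8, 0, 0, 0, 0, 0], [-4.1, -1.6, 0, 0, 0, 0, 0], [-4.1, -1.4, 0, 0, 0, 0, 0], [-4.2, -1.2, 0, 0, 0, 0, 0], [-4.2, -1.1, 0, 0, 0, 0, 0], [-4.3, -0.8, 0, 0, 0, 0, 0], [-4.3, -0.7, 0, 0, 0, 0, 0], [-4.4, -0.5, 0, 0, 0, 0, 0], [-4.3, -0.3, 0, 0, 0, 0, 0], [-4.4, -0.1, 0, 0, 0, 0, 0]]
[ 582.2 -149.5] [[-4.3, 0.1, 0, 0, 0, 0, 0], [-4.4, 0.3, 0, 0, 0, 0, 0], [-4.3, 0.4, 0, 0, 0, 0, 0], [-4.4, 0.7, 0, 0, 0, 0, 0], [-4.2, 0.8, 0, 0, 0, 0, 0], [-4.3, 1.0, 0, 0, 0, 0, 0], [-4.2, 1.3, 0, 0, 0, 0, 0], [-4.1, 1.3, 0, 0, 0, 0, 0], [-4.1, 1.6, 0, 0, 0, 0, 0], [-4.0, 1.8, 0, 0, 0, 0, 0]]
[ 616.6 -123.3] [[-3.9, 1.9, 0, 0, 0, 0, 0], [-3.8, 2.1, 0, 0, 0, 0, 0], [-3.8, 2.2, 0, 0, 0, 0, 0], [-3.6, 2.4, 0, 0, 0, 0, 0], [-3.5, 2.6, 0, 0, 0, 0, 0], [-3.4, 2.7, 0, 0, 0, 0, 0], [-3.3, 2.9, 0, 0, 0, 0, 0], [-3.2, 3.0, 0, 0, 0, 0, 0], [-3.0, 3.1, 0, 0, 0, 0, 0], [-2.9, 3.3, 0, 0, 0, 0, 0]]
```

Request:
servo_tool:
  deltas:
    - [[-1.2,-4.2,0,0,0,0,0],[-1.4,-4.1,0,0,0,0,0],[-1.6,-4.1,0,0,0,0,0],[-1.7,-4.0,0,0,0,0,0],[-1.9,-3.9,0,0,0,0,0],[-2.1,-3.8,0,0,0,0,0],[-2.3,-3.8,0,0,0,0,0],[-2.4,-3.6,0,0,0,0,0],[-2.6,-3.5,0,0,0,0,0],[-2.7,-3.5,0,0,0,0,0],[0,0,0,0,0,0,0],[0,0,0,0,0,0,0]]

```text
clock: 6.95
position: [463.7, -123.9, 86.6]
eef_rot: [[-1.0, 0.001, 0.001], [0.001, 1.0, -0.002], [-0.001, -0.002, -1.0]]
contact_force: [-0.4, -0.1, 3.0]
finger_gap: 0.001
```

Request:
servo_tool:
  deltas:
    - [[-2.8,-3.2,0.3,0,0,0,0],[-3.1,-3.2,0,0,0,0,0],[-3.1,-3.0,0,0,0,0,0],[-3.3,-2.9,0,0,0,0,0],[-3.4,-2.8,0,0,0,0,0],[-3.5,-2.5,0,0,0,0,0],[-3.6,-2.5,0,0,0,0,0],[-3.7,-2.3,0,0,0,0,0],[-3.8,-2.1,0,0,0,0,0],[-3.9,-1.9,0,0,0,0,0],[0,0,0,0,0,0,0],[0,0,0,0,0,0,0]]

```text
clock: 7.95
position: [498.2, -150.0, 86.4]
eef_rot: [[-1.0, 0.001, 0.002], [0.001, 1.0, -0.001], [-0.002, -0.001, -1.0]]
contact_force: [-0.2, -0.4, 4.7]
finger_gap: 0.004
```

Request:
servo_tool:
  deltas:
    - [[-4.0,-1.8,0,0,0,0,0],[-4.1,-1.6,0,0,0,0,0],[-4.1,-1.4,0,0,0,0,0],[-4.2,-1.2,0,0,0,0,0],[-4.2,-1.1,0,0,0,0,0],[-4.3,-0.8,0,0,0,0,0],[-4.3,-0.7,0,0,0,0,0],[-4.4,-0.5,0,0,0,0,0],[-4.3,-0.3,0,0,0,0,0],[-4.4,-0.1,0,0,0,0,0],[0,0,0,0,0,0,0],[0,0,0,0,0,0,0]]

```text
clock: 8.95
position: [540.8, -159.1, 86.5]
eef_rot: [[-1.0, 0.0, 0.002], [0.0, 1.0, -0.001], [-0.002, -0.001, -1.0]]
contact_force: [-0.6, -0.1, 3.3]
finger_gap: 0.003
```

Request:
servo_tool:
  deltas:
    - [[-4.3,0.1,0,0,0,0,0],[-4.4,0.3,0,0,0,0,0],[-4.3,0.4,0,0,0,0,0],[-4.4,0.7,0,0,0,0,0],[-4.2,0.8,0,0,0,0,0],[-4.3,1.0,0,0,0,0,0],[-4.2,1.3,0,0,0,0,0],[-4.1,1.3,0,0,0,0,0],[-4.1,1.6,0,0,0,0,0],[-4.0,1.8,0,0,0,0,0],[0,0,0,0,0,0,0],[0,0,0,0,0,0,0]]

```text
clock: 9.95
position: [583.1, -149.2, 86.4]
eef_rot: [[-1.0, 0.0, 0.002], [0.0, 1.0, 0.0], [-0.002, 0.0, -1.0]]
contact_force: [-0.5, -0.9, 4.0]
finger_gap: 0.008
```

Request:
servo_tool:
  deltas:
    - [[-3.9,1.9,0,0,0,0,0],[-3.8,2.1,0,0,0,0,0],[-3.8,2.2,0,0,0,0,0],[-3.6,2.4,0,0,0,0,0],[-3.5,2.6,0,0,0,0,0],[-3.4,2.7,0,0,0,0,0],[-3.3,2.9,0,0,0,0,0],[-3.2,3.0,0,0,0,0,0],[-3.0,3.1,0,0,0,0,0],[-2.9,3.3,0,0,0,0,0],[0,0,0,0,0,0,0],[0,0,0,0,0,0,0]]

```text
clock: 10.95
position: [617.3, -122.5, 86.3]
eef_rot: [[-1.0, -0.0, 0.002], [-0.0, 1.0, 0.001], [-0.002, 0.001, -1.0]]
contact_force: [-0.0, 0.0, 3.1]
finger_gap: 0.008
```

Request:
servo_tool:
  deltas:
    - [[0,0,0,0,0,0,0],[0,0,0,0,0,0,0],[0,0,0,0,0,0,0]]

```text
clock: 11.2
position: [617.2, -122.6, 86.5]
eef_rot: [[-1.0, 0.0, 0.002], [0.0, 1.0, 0.002], [-0.002, 0.002, -1.0]]
contact_force: [2.1, 1.8, 3.5]
finger_gap: 0.005
```

The tip is within 1 mm of mark5, at (616.6, -123.3), with the bar still sunk. I'll lift straight up and check.

Request:
servo_tool:
  deltas:
    - [[0,0,-2,0,0,0,0],[0,0,-4,0,0,0,0],[0,0,-10,0,0,0,0],[0,0,-20,0,0,0,0],[0,0,-25,0,0,0,0],[0,0,-25,0,0,0,0],[0,0,-25,0,0,0,0],[0,0,-20,0,0,0,0],[0,0,0,0,0,0,0],[0,0,0,0,0,0,0],[0,0,0,0,0,0,0],[0,0,0,0,0,0,0]]

```text
clock: 12.2
position: [615.2, -123.2, 214.4]
eef_rot: [[-1.0, 0.001, -0.005], [0.001, 1.0, 0.001], [0.005, 0.001, -1.0]]
contact_force: [0.1, 1.0, -0.3]
finger_gap: 0.006
```

```bash
python3 - <<'E'
from plant import robot, vision
import cv2,pickle,numpy as np
s=robot.sense();print(s["clock"],s["position"],s["contact_force"])
f=vision.grab_frame("scene");g=pickle.load(open("scene.pkl","rb"))
cv2.imwrite("pics/end.png",f["color"])
# bar top depth before/after at bar pixels still visible
h=cv2.cvtColor(f["color"],cv2.COLOR_BGR2HSV);m=cv2.inRange(h,(22,120,90),(35,255,255))>0;m[:190]=0;m[250:]=0;m[:,:215]=0;m[:,260:]=0
d=(f["z_map"]-g["z_map"])[m];print(m.sum(),np.median(d),np.percentile(d,[10,90]))
E
```

```text
12.2 [ 615.20020585 -123.20271065  214.37249023] [ 0.14613084  0.97939572 -0.29166465]
627 0.06549072 [-3.06815186  3.0956665 ]
```

View pics/end.png

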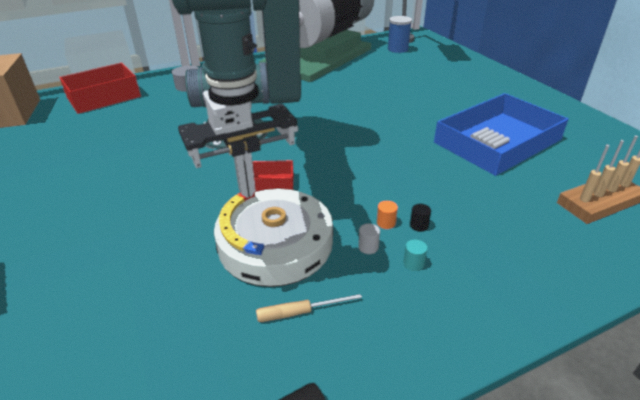

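The final view shows the gripper clear above the machine. The ring (274,216), roller (369,239), bin (273,176) and screwdriver (308,307) are where they were, and the bar is back up.

```bash
python3 -c "
from plant import hand_in
print(hand_in())"
```

```text
the job is handed in; nothing more can be done
None
```

I tested the bar along its whole length and handed the job in at about 12 s of the 54 s allowed. With closed fingertips I pressed at the red end's white dot, slid over all the dots in one continuous contact to the blue end's white dot, then lifted 128 mm clear.

- **Pressing depth:** at every stop along the slide the tip stood at about 86.3–86.6 mm, so the bar was sunk about 3.5 mm. The vertical force there was 3.0–4.7 N, with about 1 N of noise. I checked these at the dots, not at every instant between them.
- **Position on the bar:** the measured tip was within about 1 mm of each dot's computed position. The top and wrist cameras agreed to about 0.5 mm on where the dots are.
- **Afterwards:** the bar's depth in the scene camera differed by a median of 0.07 mm from before the test (pixel noise about ±3 mm), so it sprang back up. The last picture shows the ring, roller, bin and screwdriver where they were.

One reading disagreed: a brief 2 N sideways force while holding still at the blue end. It was gone after the lift, and nothing appeared to be disturbed.

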